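Hover the outlet cover over its pins

ROBOT

A 6-joint arm with a two-finger parallel gripper is mounted at the origin on the work surface. World frame = base frame: x ahead of the robot, y to its left, z up, the work surface at z = 0. Lengths are in m, angles in rad, forces in N, time in s.
With the tool pointing down it reaches from about 0.35 to 0.775 m from the base axis. Payload 5.5 kg.
Tool frame: the origin (TCP) lies on the centre line of the jaws, within the pads' length; the fingertips stand 8 mm ahead of it and the grasp point (between the pads) lies 11 mm behind it; z points along the fingers, y is the direction in which the jaws open and shut (so a half turn about z gives the same grasp; the last joint's range is limited). The gripper opens to 85 mm and grips with 20 to 120 N. Pads are 22 mm wide; open, the fingers measure 114 mm over their backs; the gripper's body (76 mm by 85 mm) begins 54 mm behind the grasp point. The pads swing forward as they close: fully open they stand 13 mm farther back than shut.
Start: joints at [1.017, 0.313, 0.046, 1.304, 0, 1.431], TCP at [0.231, 0.527, 0.239] pointing down, gripper open.
Joint ranges: [-2.76, 2.76], [-0.86, 1.69], [-1.03, 1.26], [-2.2, 2.34], [-1.47, 1.5], [-3.14, 3.14]. Speed limits (rad/s): [2.57, 2.57, 3.14, 3.14, 3.14, 3.14].

INTERFACE

Orientations are given as a unit quaternion [w, x, y, z].
In Python, from workcell import env gives the robot as it stands. The module is installed in compiled form; this text tells all that it offers.
- The arm moves only by the tool play_rows, never from a script. Its argument "steps" is a list of rows, each an object with "claw": the closure in counts, from 0 (fully open) to 255 (shut); "dp": the shift along the tool's x, y, z in m, a list of three; "angular": the turn, a rotation vector about the tool's x, y, z in degrees, a list of three. In form: [{"claw": claw, "dp": [dx, dy, dz], "angular": [wx, wy, wz]}, ...]. A call has exactly 8 rows; each row shifts and turns the commanded pose from where the row before left it, along the tool's axes as they then stand; what a row does not reach is not made up. A row lasts 1/12 s, in which the tool goes at most 41.7 mm and 7.16 degrees, less where a joint would pass 70% of its speed; a pose out of reach is approached as far as the arm can. A call is refused whole if a number of a shift passes 0.0417 or a number of a turn 7.16, either way. A call with a gripper value outside its range is refused whole. The fingers move at their own pace and stop on an object; "force" is the grip in N (left out, the last holds). Time passes only in rows, so rows that do not move let the fingers close, or fill a call up. It gives the time, the measured TCP pose, the force and the opening at its end, in the units of the state.
- env.get_state(): the state, without advancing time (a new reading comes with each control period).
- env.read_camera(name): name is "side" or "top"; returns (picture, depth): 400x640x3 uint8, red, green, blue; 400x640 float32, m along the optical axis (not along the pixel's ray), 0 where there is no reading.
- env.calibration(name): a dict with "fx", "fy", "cx", "cy" (pixels), "world_from_camera" (4x4, takes a point from camera to world coordinates). Camera axes: x right, y down, z forward; pixel columns grow to the right and rows downward; lengths in m; the calibration is good to about 2 mm. A picture is of the moment at which its call begins. calibration takes no time and is no camera call.
- env.hand_in(): hands the job in, once; it reports no verdict.
The state is a dict: "clock": time; "joint_pos": joint angles; "qvel": joint speeds; "tau": joint torques, N m; "tcp_pos": TCP position; "orientation": TCP orientation; "wrist_force": force on the tool from outside, world axes, zero at the start; "ft_torque": the same for the moment, N m; "finger_gap": finger opening in m.
Only numpy, scipy, OpenCV 4.12 (cv2) and the standard library are available. Lean on these libraries where they do the work, as an engineer would, in place of code of your own. Each camera call takes 0.05 s, during which the arm holds its last target. There are 200 camera calls.

TASK

The white cover plate with the brass bar is parked on the two pins of the dark grey spare outlet box. Lift it off, carry it over the things on the wooden tray without disturbing them, and stop with it hovering about 15 mm above the pin tips of the open white outlet box: level, its two holes straight above the two pins (either way round), never touching that box. Finish while still holding it there, so that the fit can be checked before it is lowered; do not seat it or let go.

Things in the scene. Friction and masses are not known exactly. Their poses are not given: they have to be found in the camera images.
- cover: Loose white plate 120 (x) x 80 (y) x 6 mm, about 0.16 kg; two 14 mm through holes at x = +-46 mm. On top a brass bar pull along x over the centre: bar 70 x 12 x 12 mm, from 28 to 40 mm above the plate's underside, on 10 mm posts at x = +-29 mm. Origin: centre of the underside; z up. Starts on the grey box's rim (underside 50 mm up), holes over its pins; lifts straight off.
- spare_box: Fixed dark grey outlet box 120 (x) x 80 (y) x 50 mm high on the worktop, open at the top; two upright brass pins, 8 mm thick, on its x axis 46 mm either side of centre, stand 14 mm above its rim. Origin: centre of its underside. The cover starts on its rim, the pin tops sticking 8 mm out of the holes.
- white_box: Fixed white outlet box of the same size and pins as the grey one, on the other side of the tray, uncovered: orange socket blocks are seen inside, between its pins. Origin: centre of its underside; the rim is at 50 mm, the pin tips at 64 mm. This is the box to hover over.
- white_box_pins (a point): The point midway between the two pin tips of the white box, 64 mm above the worktop and over the box's centre; its x axis runs from pin to pin, z up.
- tray: Fixed dark wooden tray, 380 (x) x 140 (y) mm with a 14 mm high rim, lying between the two boxes with its long side pointing away from the robot; its floor is 6 mm above the worktop. Origin: centre of its underside.
- tall_mill: Loose copper mill with a waist, 150 mm tall, 54 mm across its foot, standing on the tray. Origin: centre of its underside. Leave it alone.
- short_mill: Loose copper mill with a waist, 120 mm tall, 54 mm across its foot, standing on the tray. Origin: centre of its underside. Leave it alone.
- oil_bottle: Loose green glass bottle, 170 mm tall, 56 mm across, standing on the tray; its top at 176 mm is the highest thing on the way. Origin: centre of its underside. Leave it alone.
- marble_pot: Loose round marble pot with a lid knob, 76 mm tall, 72 mm across, standing on the tray. Origin: centre of its underside. Leave it alone.
Things that resemble listed ones, but are neither listed nor needed, are in the scene too. What is meant by the spare_box is not purple, and is the smaller of those in its own colour.

How it is judged:
By the outcome, as a careful person would: the job done as asked, in the order asked, and still so for the second after the job is handed in, while the arm keeps its last pose, push and grip.
It also fails if it takes over 48 s, if anything falls off the work surface, if the arm or the gripper's body presses on something with over 40 N, if the wrist force passes 120 N, or if a joint passes its speed limit or range.

## Working session

There is one attempt and no reset: what is moved stays moved. The work goes in short steps, Python scripts to look and compute and a tool call to move; the robot and the scene stay as the last step left them, time stands still between calls to the robot, and variables do not carry over. Pictures are saved under pics/ and viewed, about 8 in all and at most 12, crops included, and the job is handed in when it is done.

Besides the shell and the picture viewer there is one more tool, called after "Emit:" by a JSON object that holds its "fn" and its "kwargs", one argument or row to a line. play_rows: Moves the arm, as the interface text tells. Its arguments: {"type":"object","properties":{"steps":{"type":"array","items":{"type":"object","properties":{"claw":{"type":"number"},"dp":{"type":"array","items":{"type":"number"}},"angular":{"type":"array","items":{"type":"number"}}}}},"force":{"type":"number"}},"required":["steps"]}

```bash
mkdir -p pics; python3 - <<'E'
from workcell import env
import cv2,numpy as np
for n in("top","side"):
    p,d=env.read_camera(n); cv2.imwrite(f"pics/{n}0.png",p[:,:,::-1]); np.savez(f"{n}0.npz",p=p,d=d)
    c=env.calibration(n); print(n,{k:np.round(v,3) if k!='world_from_camera' else np.round(v,3).tolist() for k,v in c.items()}, (d==0).mean())
print(env.get_state())
E
```

```text
top {'fx': np.float64(518.999), 'fy': np.float64(518.999), 'cx': np.float64(312.965), 'cy': np.float64(197.029), 'world_from_camera': [[-0.03, -0.999, 0.044, 0.441], [-0.999, 0.031, 0.014, -0.092], [-0.015, -0.044, -0.999, 1.624], [0.0, 0.0, 0.0, 1.0]]} 0.00395703125
side {'fx': np.float64(389.194), 'fy': np.float64(389.194), 'cx': np.float64(313.395), 'cy': np.float64(201.599), 'world_from_camera': [[0.964, -0.184, 0.193, 0.334], [-0.267, -0.648, 0.713, -0.734], [-0.007, -0.739, -0.674, 0.697], [0.0, 0.0, 0.0, 1.0]]} 0.0040859375
{'clock': 0.1, 'joint_pos': array([ 1.01736829e+00,  3.13912906e-01,  4.50820658e-02,  1.30356416e+00,
       -3.90756369e-06,  1.43121241e+00]), 'qvel': array([-0.00104621, -0.00167295,  0.00133722, -0.00075313, -0.00164348,
        0.00073229]), 'tau': array([ 2.97080886e-03, -4.81727135e+01,  2.99242723e+01,  1.27875773e-02,
       -5.02127330e-05, -6.75389558e-06]), 'tcp_pos': array([0.23099793, 0.52608773, 0.23850076]), 'orientation': array([-2.69627116e-04,  2.05448528e-01,  9.78667596e-01, -7.52489544e-04]), 'wrist_force': array([-0.12102648, -0.21752604,  0.71264416]), 'ft_torque': array([ 0.04208855,  0.018078  , -0.05730413]), 'finger_gap': 0.08541265956943303}
```

View pics/top0.png

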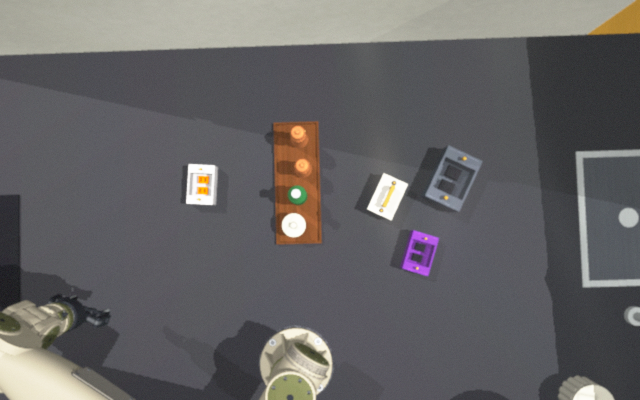

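View pics/side0.png

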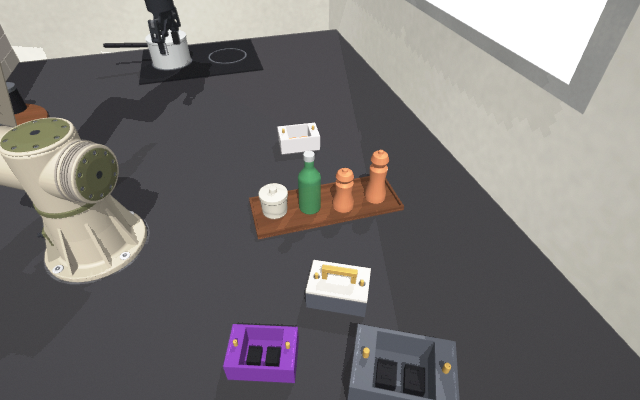

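The top view shows the cover at (387,197) on the small grey box, with the white box at (201,185) and the tray around (297,183). The purple and large grey boxes are decoys. The side view shows the cover at (340,280) and the white box at (298,137). Next I'll zoom in on both.

```bash
python3 - <<'E'
import cv2,numpy as np
t=np.load("top0.npz")['p'][:,:,::-1];s=np.load("side0.npz")['p'][:,:,::-1]
def c(im,u,v,w,h,k=0):return cv2.resize(im[v:v+h,u:u+w],(400,300),interpolation=cv2.INTER_CUBIC)
a=np.hstack([c(t,355,167,64,48),c(t,169,161,64,48)]);b=np.hstack([c(s,296,250,88,66),c(s,258,108,80,60)])
cv2.imwrite("pics/z0.png",np.vstack([a,b]))
E
```

```text
(no output)
```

View pics/z0.png

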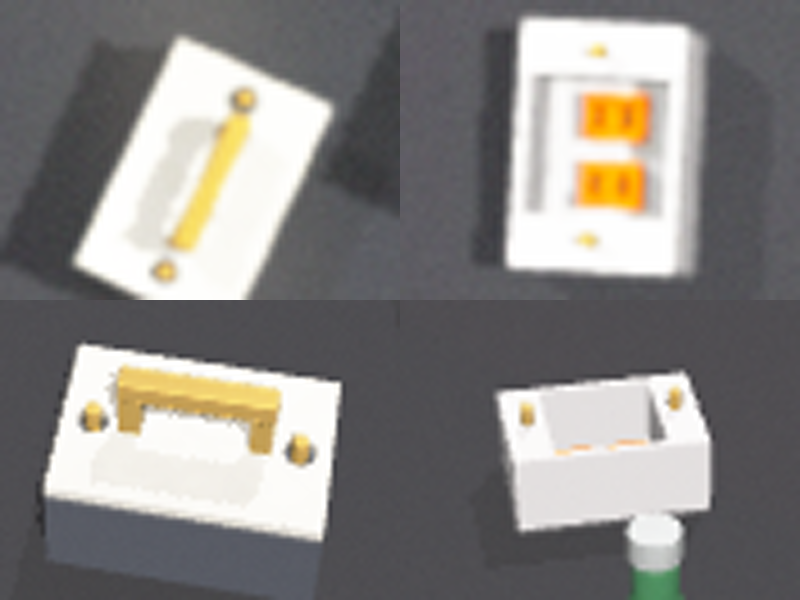

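Both crops are clear: pins and outlines show up in both views. I'll measure them with yellow blobs and white outlines.

```bash
cat > h.py <<'E'
from workcell import env
import cv2,numpy as np
def ray(n,uv,z):
    c=env.calibration(n);T=np.array(c['world_from_camera'])
    uv=np.atleast_2d(uv).astype(float)
    d=np.c_[(uv[:,0]-c['cx'])/c['fx'],(uv[:,1]-c['cy'])/c['fy'],np.ones(len(uv))]@T[:3,:3].T
    o=T[:3,3]; return o+d*((z-o[2])/d[:,2])[:,None]
def blobs(p,box,f,amin):
    u,v,w,h=box;K=8
    im=cv2.resize(p[v:v+h,u:u+w],None,fx=K,fy=K,interpolation=cv2.INTER_CUBIC)
    hsv=cv2.cvtColor(im,cv2.COLOR_RGB2HSV)
    m=f(hsv).astype(np.uint8)
    n,l,st,ce=cv2.connectedComponentsWithStats(m)
    out=[]
    for i in range(1,n):
        if st[i,4]>amin*K*K:
            cs=max(cv2.findContours((l==i).astype(np.uint8),0,1)[0],key=len)[:,0]
            out.append((st[i,4]/K/K,(ce[i]+.5)/K-.5+[u,v],(cs+.5)/K-.5+[u,v]))
    return out
yel=lambda h:(h[...,0]>10)&(h[...,0]<32)&(h[...,1]>95)
whi=lambda h:(h[...,1]<60)&(h[...,2]>205)
def rect(n,cnt,z):
    P=ray(n,cnt,z)[:,:2]
    (x,y),(w,h),a=cv2.minAreaRect((P*1000).astype(np.float32))
    if w<h:w,h,a=h,w,a+90
    return np.round([x,y,w,h,(a+90)%180-90],1)
E
python3 - <<'E'
from h import *
ps={"top":[],"side":[]}
for n in ps: ps[n]=np.mean([env.read_camera(n)[0].astype(float) for _ in range(4)],0).astype(np.uint8); cv2.imwrite(f"pics/avg_{n}.png",ps[n])
for n,bx,nm,zs in(("top",(355,167,64,60),"cover",(.064,.056,.09)),("side",(296,250,88,66),"cover",(.060,.056,.09)),("top",(169,155,64,60),"white",(.063,.05,.02)),("side",(268,112,60,35),"white",(.057,.05,.02))):
    print(n,nm)
    for a,c,k in blobs(ps[n],bx,yel,1.0): print(' yel',round(a,1),np.round(c,2),[(z,np.round(ray(n,c,z)[0,:2]*1000,1).tolist()) for z in (zs[0],zs[2])], rect(n,k,.09) if a>30 else '')
    for a,c,k in blobs(ps[n],bx,whi,150): print(' whi',round(a,1),np.round(c,2),rect(n,k,zs[1]))
E
```

```text
top cover
 yel 5.3 [393.63 182.4 ] [(0.064, [546.0, -314.1]), (0.09, [544.2, -310.4])] 
 yel 76.6 [388.38 195.52] [(0.064, [507.0, -296.9]), (0.09, [505.9, -293.5])] [ 506.1 -293.1   70.5   11.6  -26.8]
 yel 5.0 [380.97 209.96] [(0.064, [464.3, -273.1]), (0.09, [463.9, -270.1])] 
 whi 964.6 [386.99 196.33] [ 505.4 -294.1  122.3   82.1  -26.7]
side cover
 yel 327.9 [338.94 271.87] [(0.06, [510.0, -278.2]), (0.09, [501.7, -299.7])] [ 499.3 -303.3   69.2   33.9  -26.6]
 yel 18.4 [316.03 275.42] [(0.06, [462.9, -274.1]), (0.09, [456.9, -295.8])] 
 yel 19.6 [361.52 282.55] [(0.06, [544.7, -315.1]), (0.09, [534.8, -334.9])] 
 whi 1574.6 [338.77 282.82] [ 504.1 -293.4  120.3   83.7  -26.6]
top white
 yel 1.7 [200.32 168.77] [(0.063, [605.6, 268.0]), (0.02, [610.1, 277.9])] 
 yel 80.5 [203.21 179.31] [(0.063, [573.3, 259.9]), (0.02, [577.0, 269.6])] [571.3 253.9  32.7  25.2  83.9]
 yel 78.7 [202.5  190.18] [(0.063, [540.5, 262.7]), (0.02, [543.2, 272.5])] [538.8 256.8  32.3  23.8  85.8]
 yel 1.9 [198.58 198.94] [(0.063, [514.4, 275.1]), (0.02, [516.4, 285.3])] 
 whi 806.6 [200.04 184.04] [560.4 271.3 122.2  84.3  -4.6]
side white
 yel 6.5 [312.47 127.42] [(0.057, [605.1, 270.6]), (0.02, [620.8, 328.7])] 
 yel 6.8 [282.89 130.54] [(0.057, [513.6, 278.3]), (0.02, [524.0, 336.9])] 
 whi 813.0 [298.97 135.57] [557.  247.8 135.6 121.2  84.7]
```

Emit:
{"fn": "play_rows", "kwargs": {
  "force": 40,
  "steps": [
    {"claw": 0, "dp": [-0.012, -0.013, 0], "angular": [0, 0, 0]},
    {"claw": 0, "dp": [-0.024, -0.0267, 0], "angular": [0, 0, 0]},
    {"claw": 0, "dp": [-0.024, -0.0267, 0], "angular": [0, 0, 0]},
    {"claw": 0, "dp": [-0.024, -0.0267, 0], "angular": [0, 0, 0]},
    {"claw": 0, "dp": [-0.024, -0.0267, 0], "angular": [0, 0, 0]},
    {"claw": 0, "dp": [-0.024, -0.0267, 0], "angular": [0, 0, 0]},
    {"claw": 0, "dp": [-0.024, -0.0267, 0], "angular": [0, 0, 0]},
    {"claw": 0, "dp": [-0.024, -0.0267, 0], "angular": [0, 0, 0]}
  ]
}}

```text
clock: 1.17
tcp_pos: [0.3158, 0.2696, 0.2395]
orientation: [0.0, 0.205, 0.979, 0.0]
wrist_force: [0.6, -1.2, -0.5]
finger_gap: 0.0857
```

Emit:
{"fn": "play_rows", "kwargs": {
  "steps": [
    {"claw": 0, "dp": [-0.024, -0.0267, 0], "angular": [0, 0, 0]},
    {"claw": 0, "dp": [-0.024, -0.0267, 0], "angular": [0, 0, 0]},
    {"claw": 0, "dp": [-0.024, -0.0267, 0], "angular": [0, 0, 0]},
    {"claw": 0, "dp": [-0.024, -0.0267, 0], "angular": [0, 0, 0]},
    {"claw": 0, "dp": [-0.024, -0.0267, 0], "angular": [0, 0, 0]},
    {"claw": 0, "dp": [-0.024, -0.0267, 0], "angular": [0, 0, 0]},
    {"claw": 0, "dp": [-0.024, -0.0267, 0], "angular": [0, 0, 0]},
    {"claw": 0, "dp": [-0.024, -0.0267, 0], "angular": [0, 0, 0]}
  ]
}}

```text
clock: 1.83
tcp_pos: [0.4058, -0.0035, 0.2397]
orientation: [0.001, 0.206, 0.979, 0.0]
wrist_force: [1.0, -0.2, 0.2]
finger_gap: 0.0851
```

Emit:
{"fn": "play_rows", "kwargs": {
  "steps": [
    {"claw": 0, "dp": [-0.024, -0.0267, 0], "angular": [0, 0, 0]},
    {"claw": 0, "dp": [-0.024, -0.0267, 0], "angular": [0, 0, 0]},
    {"claw": 0, "dp": [-0.024, -0.0267, 0], "angular": [0, 0, 0]},
    {"claw": 0, "dp": [-0.024, -0.0267, 0], "angular": [0, 0, 0]},
    {"claw": 0, "dp": [-0.024, -0.0267, 0], "angular": [0, 0, 0]},
    {"claw": 0, "dp": [-0.024, -0.0267, 0], "angular": [0, 0, 0]},
    {"claw": 0, "dp": [-0.012, -0.013, 0], "angular": [0, 0, 2.9]},
    {"claw": 0, "dp": [0, 0, 0], "angular": [0, 0, 0]}
  ]
}}

```text
clock: 2.5
tcp_pos: [0.4799, -0.2269, 0.2387]
orientation: [0.001, 0.233, 0.972, -0.001]
wrist_force: [-0.3, 0.1, 0.5]
finger_gap: 0.0851
```

```bash
cat >> h.py <<'E'
from scipy.spatial.transform import Rotation as R
def goto(x,y,z,yaw):
    s=env.get_state();q=s['orientation'];r=R.from_quat([q[1],q[2],q[3],q[0]])
    p=s['tcp_pos'];M=r.as_matrix()
    t=np.radians(yaw);X=np.array([np.cos(t),np.sin(t),0]);Z=np.array([0,0,-1.]);G=R.from_matrix(np.c_[X,np.cross(Z,X),Z])
    print('t',s['clock'],'tcp',p.round(4),'yaw',np.degrees(np.arctan2(M[1,0],M[0,0])).round(2),'toolz',M[:,2].round(4),'gap',round(s['finger_gap'],4),'F',s['wrist_force'].round(2),'j',s['joint_pos'].round(2))
    print('dp tool',(r.inv().apply(np.array([x,y,z])-p)*1000).round(1),'mm  rot',(r.inv()*G).as_rotvec(degrees=True).round(2))
E
python3 -c "
from h import *
goto(.5053,-.2938,.073,153.4)"
```

```text
t 2.5 tcp [ 0.4799 -0.2269  0.2387] yaw 153.06 toolz [ 8.0e-04 -1.2e-03 -1.0e+00] gap 0.0851 F [-0.26  0.08  0.47] j [-0.59  0.23 -0.07  1.27 -0.   -0.12]
dp tool [-52.7 -48.  165.8] mm  rot [-0.04  0.07 -0.34]
```

Emit:
{"fn": "play_rows", "kwargs": {
  "steps": [
    {"claw": 0, "dp": [-0.013, -0.012, 0], "angular": [0, 0, -0.3]},
    {"claw": 0, "dp": [-0.013, -0.012, 0], "angular": [0, 0, 0]},
    {"claw": 0, "dp": [-0.013, -0.012, 0], "angular": [0, 0, 0]},
    {"claw": 0, "dp": [-0.0137, -0.012, 0], "angular": [0, 0, 0]},
    {"claw": 0, "dp": [0, 0, 0.03], "angular": [0, 0, 0]},
    {"claw": 0, "dp": [0, 0, 0.03], "angular": [0, 0, 0]},
    {"claw": 0, "dp": [0, 0, 0.03], "angular": [0, 0, 0]},
    {"claw": 0, "dp": [0, 0, 0], "angular": [0, 0, 0]}
  ]
}}

```text
clock: 3.17
tcp_pos: [0.5012, -0.2862, 0.1433]
orientation: [-0.005, 0.227, 0.974, 0.002]
wrist_force: [-1.1, 1.2, -0.7]
finger_gap: 0.0852
```

```bash
python3 -c "
from h import *
goto(.5053,-.2938,.073,153.4)"
```

```text
t 3.1667 tcp [ 0.5012 -0.2862  0.1433] yaw 153.74 toolz [-0.0084  0.0068 -0.9999] gap 0.0852 F [-1.06  1.19 -0.67] j [-0.66  0.37 -0.11  1.1   0.   -0.2 ]
dp tool [-7.7 -5.2 70.3] mm  rot [ 0.13 -0.6   0.34]
```

Emit:
{"fn": "play_rows", "kwargs": {
  "steps": [
    {"claw": 0, "dp": [0, 0, 0], "angular": [0, 0, 0]},
    {"claw": 0, "dp": [0, 0, 0], "angular": [0, 0, 0]},
    {"claw": 0, "dp": [0, 0, 0], "angular": [0, 0, 0]},
    {"claw": 0, "dp": [0, 0, 0], "angular": [0, 0, 0]},
    {"claw": 0, "dp": [0, 0, 0], "angular": [0, 0, 0]},
    {"claw": 0, "dp": [0, 0, 0], "angular": [0, 0, 0]},
    {"claw": 0, "dp": [0, 0, 0], "angular": [0, 0, 0]},
    {"claw": 0, "dp": [0, 0, 0], "angular": [0, 0, 0]}
  ]
}}

```text
clock: 3.83
tcp_pos: [0.5047, -0.2895, 0.1496]
orientation: [0.0, 0.228, 0.974, -0.0]
wrist_force: [-0.4, -0.3, 0.2]
finger_gap: 0.0854
```

```bash
python3 -c "
from h import *
goto(.5053,-.2938,.073,153.4)"
```

```text
t 3.8333 tcp [ 0.5047 -0.2895  0.1496] yaw 153.69 toolz [ 4.e-04 -2.e-04 -1.e+00] gap 0.0854 F [-0.38 -0.3   0.22] j [-0.66  0.37 -0.1   1.1   0.   -0.2 ]
dp tool [-2.4 -3.6 76.6] mm  rot [-0.    0.03  0.29]
```

Emit:
{"fn": "play_rows", "kwargs": {
  "steps": [
    {"claw": 0, "dp": [-0.0024, -0.0036, 0.01], "angular": [0, 0, 0.3]},
    {"claw": 0, "dp": [0, 0, 0.015], "angular": [0, 0, 0]},
    {"claw": 0, "dp": [0, 0, 0.015], "angular": [0, 0, 0]},
    {"claw": 0, "dp": [0, 0, 0.015], "angular": [0, 0, 0]},
    {"claw": 0, "dp": [0, 0, 0.011], "angular": [0, 0, 0]},
    {"claw": 0, "dp": [0, 0, 0], "angular": [0, 0, 0]},
    {"claw": 0, "dp": [0, 0, 0], "angular": [0, 0, 0]},
    {"claw": 0, "dp": [0, 0, 0], "angular": [0, 0, 0]}
  ]
}}

```text
clock: 4.5
tcp_pos: [0.5055, -0.294, 0.0837]
orientation: [0.0, 0.23, 0.973, -0.0]
wrist_force: [0.4, 0.5, 0.1]
finger_gap: 0.0855
```

```bash
python3 - <<'E'
from h import *
goto(.5053,-.2938,.073,153.4)
p,_=env.read_camera("side");cv2.imwrite("pics/g1.png",cv2.resize(p[190:330,260:420],(800,600),interpolation=cv2.INTER_CUBIC)[:,:,::-1])
goto(.5053,-.2938,.073,153.4)
E
```

```text
t 4.5 tcp [ 0.5055 -0.294   0.0837] yaw 153.39 toolz [ 6.e-04 -3.e-04 -1.e+00] gap 0.0855 F [0.36 0.46 0.15] j [-0.66  0.42 -0.19  0.96  0.   -0.2 ]
dp tool [ 0.3  0.1 10.7] mm  rot [-0.    0.04 -0.01]
t 4.55 tcp [ 0.5058 -0.2942  0.0841] yaw 153.39 toolz [ 1.2e-03 -8.0e-04 -1.0e+00] gap 0.0854 F [ 0.04 -0.32  0.51] j [-0.66  0.42 -0.19  0.96  0.   -0.2 ]
dp tool [ 0.6  0.1 11.1] mm  rot [-0.01  0.08 -0.01]
```

View pics/g1.png

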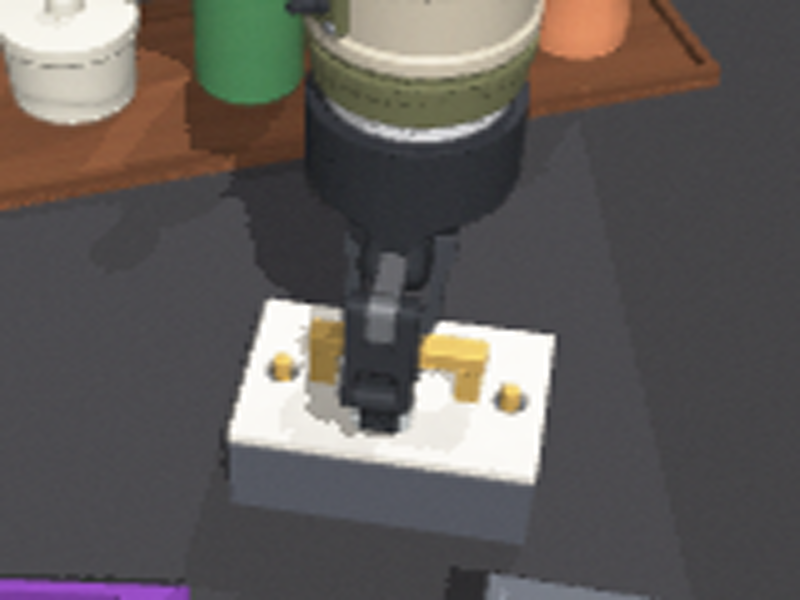

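The jaws straddle the bar near its middle (finger at about 385,400 in the crop). Next I'll go down the last 10.5 mm and close.

Emit:
{"fn": "play_rows", "kwargs": {
  "force": 60,
  "steps": [
    {"claw": 0, "dp": [0, 0, 0.0055], "angular": [0, 0, 0]},
    {"claw": 0, "dp": [0, 0, 0.005], "angular": [0, 0, 0]},
    {"claw": 0, "dp": [0, 0, 0], "angular": [0, 0, 0]},
    {"claw": 0, "dp": [0, 0, 0], "angular": [0, 0, 0]},
    {"claw": 80, "dp": [0, 0, 0], "angular": [0, 0, 0]},
    {"claw": 150, "dp": [0, 0, 0], "angular": [0, 0, 0]},
    {"claw": 190, "dp": [0, 0, 0], "angular": [0, 0, 0]},
    {"claw": 230, "dp": [0, 0, 0], "angular": [0, 0, 0]}
  ]
}}

```text
clock: 5.22
tcp_pos: [0.5053, -0.2937, 0.0729]
orientation: [0.0, 0.23, 0.973, -0.0]
wrist_force: [-0.9, 0.8, 0.2]
finger_gap: 0.0389
```

Emit:
{"fn": "play_rows", "kwargs": {
  "steps": [
    {"claw": 255, "dp": [0, 0, 0], "angular": [0, 0, 0]},
    {"claw": 255, "dp": [0, 0, 0], "angular": [0, 0, 0]},
    {"claw": 255, "dp": [0, 0, 0], "angular": [0, 0, 0]},
    {"claw": 255, "dp": [0, 0, 0], "angular": [0, 0, 0]},
    {"claw": 255, "dp": [0, 0, 0], "angular": [0, 0, 0]},
    {"claw": 255, "dp": [0, 0, 0], "angular": [0, 0, 0]},
    {"claw": 255, "dp": [0, 0, 0], "angular": [0, 0, 0]},
    {"claw": 255, "dp": [0, 0, 0], "angular": [0, 0, 0]}
  ]
}}

```text
clock: 5.88
tcp_pos: [0.5054, -0.2938, 0.073]
orientation: [0.0, 0.23, 0.973, -0.0]
wrist_force: [-0.9, -0.1, 3.6]
finger_gap: 0.0108
```

```bash
python3 -c "
from h import *
goto(.5053,-.2938,.073,153.4)"
```

```text
t 5.8833 tcp [ 0.5054 -0.2938  0.073 ] yaw 153.39 toolz [ 4.e-04 -2.e-04 -1.e+00] gap 0.0108 F [-0.92 -0.1   3.6 ] j [-0.66  0.43 -0.21  0.93  0.   -0.2 ]
dp tool [ 0. -0.  0.] mm  rot [ 0.    0.03 -0.01]
```

Emit:
{"fn": "play_rows", "kwargs": {
  "steps": [
    {"claw": 255, "dp": [0, 0, -0.005], "angular": [0, 0, 0]},
    {"claw": 255, "dp": [0, 0, -0.012], "angular": [0, 0, 0]},
    {"claw": 255, "dp": [0, 0, -0.02], "angular": [0, 0, 0]},
    {"claw": 255, "dp": [0, 0, -0.02], "angular": [0, 0, 0]},
    {"claw": 255, "dp": [0, 0, -0.02], "angular": [0, 0, 0]},
    {"claw": 255, "dp": [0, 0, -0.02], "angular": [0, 0, 0]},
    {"claw": 255, "dp": [0, 0, -0.02], "angular": [0, 0, 0]},
    {"claw": 255, "dp": [0, 0, -0.02], "angular": [0, 0, 0]}
  ]
}}

```text
clock: 6.55
tcp_pos: [0.5047, -0.2933, 0.2103]
orientation: [-0.001, 0.23, 0.973, 0.0]
wrist_force: [0.5, -0.0, -1.3]
finger_gap: 0.0108
```

Emit:
{"fn": "play_rows", "kwargs": {
  "steps": [
    {"claw": 255, "dp": [0, 0, -0.02], "angular": [0, 0, 0]},
    {"claw": 255, "dp": [0, 0, -0.015], "angular": [0, 0, 0]},
    {"claw": 255, "dp": [0, 0, -0.01], "angular": [0, 0, 0]},
    {"claw": 255, "dp": [0, 0, 0], "angular": [0, 0, 0]},
    {"claw": 255, "dp": [0, 0, 0], "angular": [0, 0, 0]},
    {"claw": 255, "dp": [0, 0, 0], "angular": [0, 0, 0]},
    {"claw": 255, "dp": [0, 0, 0], "angular": [0, 0, 0]},
    {"claw": 255, "dp": [0, 0, 0], "angular": [0, 0, 0]}
  ]
}}

```text
clock: 7.22
tcp_pos: [0.5047, -0.2933, 0.2535]
orientation: [-0.001, 0.23, 0.973, 0.001]
wrist_force: [-0.7, 0.7, -2.3]
finger_gap: 0.0105
```

```bash
python3 - <<'E'
from h import *
goto(.560,.272,.255,175.4)
p,_=env.read_camera("side");cv2.imwrite("pics/g2.png",cv2.resize(p[100:340,200:520],(640,480),interpolation=cv2.INTER_CUBIC)[:,:,::-1])
E
```

```text
t 7.2167 tcp [ 0.5047 -0.2933  0.2535] yaw 153.39 toolz [-0.0018  0.0015 -1.    ] gap 0.0105 F [-0.69  0.69 -2.28] j [-0.66  0.33  0.1   1.35  0.   -0.2 ]
dp tool [203.8 530.2  -0.8] mm  rot [  0.06  -0.12 -22.01]
```

View pics/g2.png

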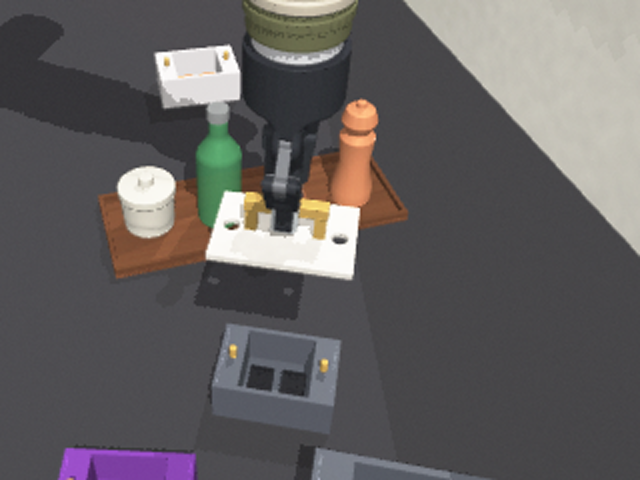

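The cover came off cleanly and is held level; both holes are visible at (232,224) and (340,238) in the crop. Next is the carry at an underside height of about 230 mm.

Emit:
{"fn": "play_rows", "kwargs": {
  "steps": [
    {"claw": 255, "dp": [0.0036, 0.0093, 0], "angular": [0, 0, 0]},
    {"claw": 255, "dp": [0.0071, 0.0186, 0], "angular": [0, 0, 0]},
    {"claw": 255, "dp": [0.0107, 0.0279, 0], "angular": [0, 0, 0]},
    {"claw": 255, "dp": [0.0107, 0.0279, 0], "angular": [0, 0, 0]},
    {"claw": 255, "dp": [0.0107, 0.0279, 0], "angular": [0, 0, 0]},
    {"claw": 255, "dp": [0.0107, 0.0279, 0], "angular": [0, 0, 0]},
    {"claw": 255, "dp": [0.0107, 0.0279, 0], "angular": [0, 0, 0]},
    {"claw": 255, "dp": [0.0107, 0.0279, 0], "angular": [0, 0, 0]}
  ]
}}

```text
clock: 7.93
tcp_pos: [0.5253, -0.0834, 0.2547]
orientation: [-0.0, 0.23, 0.973, 0.0]
wrist_force: [0.8, 0.6, -1.3]
finger_gap: 0.0109
```

Emit:
{"fn": "play_rows", "kwargs": {
  "steps": [
    {"claw": 255, "dp": [0.0107, 0.0279, 0], "angular": [0, 0, 0]},
    {"claw": 255, "dp": [0.0107, 0.0279, 0], "angular": [0, 0, 0]},
    {"claw": 255, "dp": [0.0107, 0.0279, 0], "angular": [0, 0, 0]},
    {"claw": 255, "dp": [0.0107, 0.0279, 0], "angular": [0, 0, 0]},
    {"claw": 255, "dp": [0.0107, 0.0279, 0], "angular": [0, 0, 0]},
    {"claw": 255, "dp": [0.0107, 0.0279, 0], "angular": [0, 0, 0]},
    {"claw": 255, "dp": [0.0107, 0.0279, 0], "angular": [0, 0, 0]},
    {"claw": 255, "dp": [0.0107, 0.0279, 0], "angular": [0, 0, 0]}
  ]
}}

```text
clock: 8.6
tcp_pos: [0.5485, 0.1545, 0.2548]
orientation: [-0.0, 0.23, 0.973, 0.0]
wrist_force: [1.1, -0.7, -1.7]
finger_gap: 0.0106
```

Emit:
{"fn": "play_rows", "kwargs": {
  "steps": [
    {"claw": 255, "dp": [0.0107, 0.0279, 0], "angular": [0, 0, 0]},
    {"claw": 255, "dp": [0.0107, 0.0279, 0], "angular": [0, 0, 0]},
    {"claw": 255, "dp": [0.0107, 0.0279, 0], "angular": [0, 0, 0]},
    {"claw": 255, "dp": [0.0071, 0.0186, 0], "angular": [0, 0, 0]},
    {"claw": 255, "dp": [0.0036, 0.0093, 0], "angular": [0, 0, 0]},
    {"claw": 255, "dp": [0, 0, 0], "angular": [0, 0, 0]},
    {"claw": 255, "dp": [0, 0, 0], "angular": [0, 0, 0]},
    {"claw": 255, "dp": [0, 0, 0], "angular": [0, 0, 0]}
  ]
}}

```text
clock: 9.27
tcp_pos: [0.5606, 0.2703, 0.2548]
orientation: [-0.0, 0.231, 0.973, -0.0]
wrist_force: [-0.8, 0.1, -2.7]
finger_gap: 0.011
```

Emit:
{"fn": "play_rows", "kwargs": {
  "steps": [
    {"claw": 255, "dp": [0, 0, 0], "angular": [0, 0, -3]},
    {"claw": 255, "dp": [0, 0, 0], "angular": [0, 0, -4]},
    {"claw": 255, "dp": [0, 0, 0], "angular": [0, 0, -4]},
    {"claw": 255, "dp": [0, 0, 0], "angular": [0, 0, -4]},
    {"claw": 255, "dp": [0, 0, 0], "angular": [0, 0, -4]},
    {"claw": 255, "dp": [0, 0, 0], "angular": [0, 0, -3]},
    {"claw": 255, "dp": [0, 0, 0], "angular": [0, 0, 0]},
    {"claw": 255, "dp": [0, 0, 0], "angular": [0, 0, 0]}
  ]
}}

```text
clock: 9.93
tcp_pos: [0.561, 0.2699, 0.2551]
orientation: [0.0, 0.042, 0.999, -0.0]
wrist_force: [0.3, 0.4, -2.2]
finger_gap: 0.0109
```

```bash
python3 - <<'E'
from h import *
goto(.560,.272,.102,175.4)
ims=[]
for n in("top","side"):
    p,_=env.read_camera(n); ims.append(p[100:260,120:360])
cv2.imwrite("pics/g3.png",cv2.resize(np.vstack(ims),(720,960*5//8),interpolation=cv2.INTER_CUBIC)[:,:,::-1])
E
```

```text
t 9.9333 tcp [0.561  0.2699 0.2551] yaw 175.19 toolz [ 2.e-04 -1.e-04 -1.e+00] gap 0.0109 F [ 0.33  0.38 -2.19] j [ 0.32  0.41  0.22  1.38 -0.    0.4 ]
dp tool [  1.2   2.  153.1] mm  rot [-0.01  0.01 -0.21]
```

View pics/g3.png

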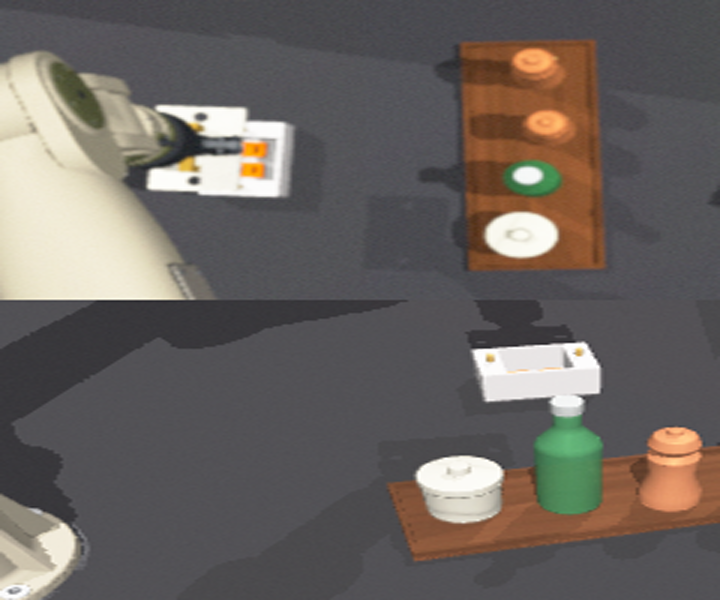

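The tray items are undisturbed, and the cover is above the white box in the top view. I'll descend most of the way, then measure the holes.

Emit:
{"fn": "play_rows", "kwargs": {
  "steps": [
    {"claw": 255, "dp": [0.0012, 0.002, 0.01], "angular": [0, 0, -0.2]},
    {"claw": 255, "dp": [0, 0, 0.02], "angular": [0, 0, 0]},
    {"claw": 255, "dp": [0, 0, 0.025], "angular": [0, 0, 0]},
    {"claw": 255, "dp": [0, 0, 0.025], "angular": [0, 0, 0]},
    {"claw": 255, "dp": [0, 0, 0.02], "angular": [0, 0, 0]},
    {"claw": 255, "dp": [0, 0, 0.015], "angular": [0, 0, 0]},
    {"claw": 255, "dp": [0, 0, 0.01], "angular": [0, 0, 0]},
    {"claw": 255, "dp": [0, 0, 0], "angular": [0, 0, 0]}
  ]
}}

```text
clock: 10.7
tcp_pos: [0.5579, 0.2729, 0.1266]
orientation: [-0.002, 0.039, 0.999, -0.001]
wrist_force: [-0.6, -0.3, -2.0]
finger_gap: 0.0112
```

Emit:
{"fn": "play_rows", "kwargs": {
  "steps": [
    {"claw": 255, "dp": [0, 0, 0], "angular": [0, 0, 0]},
    {"claw": 255, "dp": [0, 0, 0], "angular": [0, 0, 0]},
    {"claw": 255, "dp": [0, 0, 0.01], "angular": [0, 0, 0]},
    {"claw": 255, "dp": [0, 0, 0.01], "angular": [0, 0, 0]},
    {"claw": 255, "dp": [0, 0, 0.008], "angular": [0, 0, 0]},
    {"claw": 255, "dp": [0, 0, 0], "angular": [0, 0, 0]},
    {"claw": 255, "dp": [0, 0, 0], "angular": [0, 0, 0]},
    {"claw": 255, "dp": [0, 0, 0], "angular": [0, 0, 0]}
  ]
}}

```text
clock: 11.37
tcp_pos: [0.5598, 0.2734, 0.1017]
orientation: [-0.0, 0.038, 0.999, -0.0]
wrist_force: [-0.3, 0.3, -1.2]
finger_gap: 0.0108
```

```bash
python3 - <<'E'
from h import *
goto(.560,.272,.102,175.4)
ims=[]
for n,b in(("top",(169,155,64,60)),("side",(268,92,64,60))):
    p=np.mean([env.read_camera(n)[0].astype(float) for _ in range(3)],0).astype(np.uint8)
    np.save(n+"1.npy",p)
    ims.append(cv2.resize(p[b[1]:b[1]+b[3],b[0]:b[0]+b[2]],(400,375),interpolation=cv2.INTER_CUBIC))
cv2.imwrite("pics/g4.png",np.hstack(ims)[:,:,::-1])
goto(.560,.272,.102,175.4)
E
```

```text
t 11.3667 tcp [0.5598 0.2734 0.1017] yaw 175.59 toolz [-2.e-04  0.e+00 -1.e+00] gap 0.0108 F [-0.28  0.26 -1.22] j [ 0.33  0.47 -0.06  1.04  0.    0.4 ]
dp tool [-0.3 -1.4 -0.3] mm  rot [-0.   -0.01  0.19]
t 11.6667 tcp [0.5601 0.2735 0.1022] yaw 175.59 toolz [ 7.e-04  3.e-04 -1.e+00] gap 0.0109 F [-0.    0.31 -1.  ] j [ 0.33  0.47 -0.06  1.04  0.    0.4 ]
dp tool [-0.  -1.5  0.2] mm  rot [0.02 0.04 0.19]
```

View pics/g4.png

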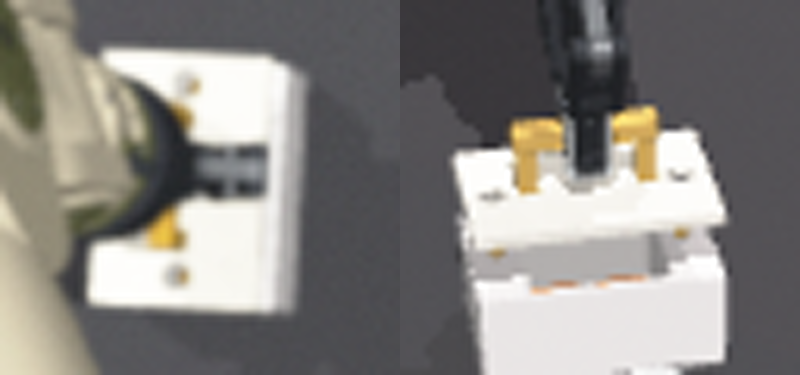

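The cover hovers over the box and both views show the holes. I'll measure the hole centres against the pins.

```bash
python3 - <<'E'
from h import *
H={}
for n,cs,f in(("top",[(199,168.3),(197.2,199)],lambda h:(h[...,2]<228)|(h[...,1]>45)),("side",[(282.9,123.2),(313,119.8)],lambda h:(h[...,2]<212)|(h[...,1]>45))):
    p=np.load(n+"1.npy")
    for c in cs:
        u,v=int(c[0])-4,int(c[1])-4
        g=255.-p[v:v+9,u:u+9].min(2); g-=np.median(g); g[g<12]=0
        m=np.unravel_index(g.argmax(),g.shape)
        yy,xx=np.mgrid[:9,:9]; w=g*(np.hypot(yy-4.2,xx-4)<3.6)
        cen=np.array([u+(w*xx).sum()/w.sum(),v+(w*yy).sum()/w.sum()])
        print(n,cen.round(2),(ray(n,cen,.085)[0,:2]*1000).round(1), (ray(n,cen,.082)[0,:2]*1000).round(1))
    print(p[int(cs[0][1])-4:int(cs[0][1])+5,int(cs[0][0])-4:int(cs[0][0])+5].min(2))
for a,c,k in blobs(np.load("side1.npy"),(272,125,50,12),yel,.3): print('pin side',a,c.round(2),(ray("side",c,.06)[0,:2]*1000).round(1))
# outlines: pad-fit of cover in both views
for n,bx in(("top",(169,155,64,60)),("side",(268,100,64,34))):
    for a,c,k in blobs(np.load(n+"1.npy"),bx,lambda h:(h[...,1]<40)&(h[...,2]>228),40): print(n,round(a),rect(n,k,.085),(ray(n,[k[k[:,0].argmin()],k[k[:,1].argmin()],k[k[:,0].argmax()],k[k[:,1].argmax()]],.085)[:,:2]*1000).round(1).tolist())
E
```

```text
top [198.5  168.82] [603.3 268.3] [603.6 269. ]
top [197.16 198.68] [514.2 274.2] [514.3 274.9]
[[246 245 242 240 240 239 238 236 234]
 [250 249 246 241 242 247 248 249 249]
 [250 246 231 220 224 237 246 249 250]
 [248 237 212 203 193 199 235 249 250]
 [247 235 210 195 157 143 224 248 249]
 [239 233 207 185 150 160 230 248 249]
 [188 208 195 199 205 223 244 249 250]
 [ 97 132 153 187 224 243 249 250 250]
 [ 52  62  77 110 178 236 249 250 250]]
side [282.37 123.02] [513.1 275.4] [514.  280.4]
side [312.22 119.66] [604.3 269.3] [605.6 274.3]
[[252 251 251 252 251 251 251 247 127]
 [251 251 251 251 251 251 251 248 120]
 [251 251 251 251 253 252 251 248 120]
 [251 251 248 238 229 196 230 245 233]
 [232 249 217 162 166 151 185 229 241]
 [201 244 240 228 212 216 239 240 241]
 [165 243 242 240 239 240 241 240 241]
 [150 242 242 241 242 241 239 239 239]
 [204 222 240 239 240 239 239 239 239]]
pin side 1.3125 [312.4  128.87] [601.5 257.9]
pin side 0.6875 [283.11 132.05] [511.7 265.1]
pin side 2.421875 [303.71 136.22] [565.8 225.7]
top 595 [559.5 268.6 120.4  86.9  -4.8] [[510.3, 316.4], [621.7, 305.3], [602.9, 221.4], [498.6, 250.9]]
side 402 [557.3 271.2 123.5  86.9  -4.5] [[503.7, 314.4], [609.0, 310.7], [614.4, 229.8], [497.5, 232.8]]
```

Emit:
{"fn": "play_rows", "kwargs": {
  "steps": [
    {"claw": 255, "dp": [-0.0006, 0.0008, 0], "angular": [0, 0, 0.1]},
    {"claw": 255, "dp": [0, 0, 0], "angular": [0, 0, 0]},
    {"claw": 255, "dp": [0, 0, 0], "angular": [0, 0, 0]},
    {"claw": 255, "dp": [0, 0, 0], "angular": [0, 0, 0]},
    {"claw": 255, "dp": [0, 0, 0], "angular": [0, 0, 0]},
    {"claw": 255, "dp": [0, 0, 0], "angular": [0, 0, 0]},
    {"claw": 255, "dp": [0, 0, 0], "angular": [0, 0, 0]},
    {"claw": 255, "dp": [0, 0, 0], "angular": [0, 0, 0]}
  ]
}}

```text
clock: 12.33
tcp_pos: [0.5605, 0.2742, 0.1018]
orientation: [-0.0, 0.039, 0.999, 0.0]
wrist_force: [-0.3, 0.3, -1.5]
finger_gap: 0.0106
```

```bash
python3 - <<'E'
from h import *
goto(.560,.272,.102,175.4)
for n,bx in(("top",(185,160,30,46)),("side",(275,110,46,25))):
    c=env.calibration(n);T=np.array(c['world_from_camera'])
    A=[env.read_camera(n) for _ in range(4)];d=np.median([a[1] for a in A],0);p=A[-1][0]
    def P(d):
        v,u=np.mgrid[bx[1]:bx[1]+bx[3],bx[0]:bx[0]+bx[2]];z=d[v,u]
        return np.stack([(u-c['cx'])/c['fx']*z,(v-c['cy'])/c['fy']*z,z],-1)@T[:3,:3].T+T[:3,3]
    d0=np.load(n+"0.npz")['d']
    q0=P(d0).reshape(-1,3); r=q0[(abs(q0[:,2]-.05)<.006)]
    q=P(d).reshape(-1,3); q=q[(abs(q[:,2]-.085)<.007)&(abs(q[:,0]-.56)<.055)&(abs(q[:,1]-.272)<.037)]
    M=np.c_[q[:,:2]-[.56,.272],np.ones(len(q))];k=np.linalg.lstsq(M,q[:,2],rcond=None)[0]
    print(n,'rim z',np.median(r[:,2]).round(4),len(r),'plate top z',np.median(q[:,2]).round(4),len(q),'tilt deg x,y',np.degrees(k[:2]).round(2))
    b=(169,155,64,60) if n=="top" else (268,92,64,60)
    cv2.imwrite(f"pics/f_{n}.png",cv2.resize(p[b[1]:b[1]+b[3],b[0]:b[0]+b[2]],(384,360),interpolation=cv2.INTER_CUBIC)[:,:,::-1])
cv2.imwrite("pics/f.png",np.hstack([cv2.imread("pics/f_top.png"),cv2.imread("pics/f_side.png")]))
E
```

```text
t 12.3333 tcp [0.5605 0.2742 0.1018] yaw 175.49 toolz [-0.e+00  1.e-04 -1.e+00] gap 0.0106 F [-0.26  0.32 -1.46] j [ 0.33  0.48 -0.06  1.04  0.    0.41]
dp tool [ 0.3 -2.2 -0.2] mm  rot [ 0.01 -0.    0.09]
top rim z 0.0492 452 plate top z 0.084 438 tilt deg x,y [-0.12  0.11]
side rim z 0.0498 218 plate top z 0.085 418 tilt deg x,y [0.3  0.88]
```

View pics/f.png

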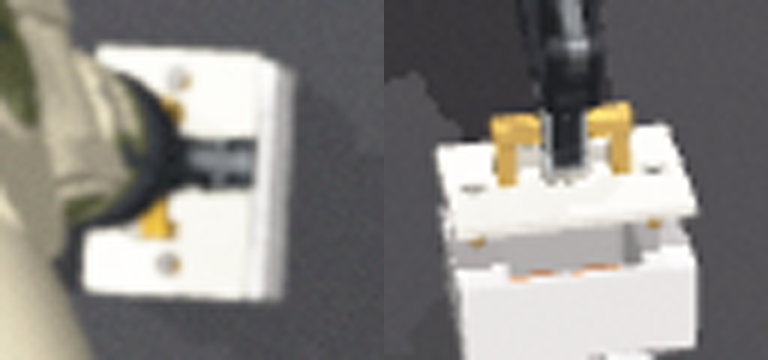

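The final pictures show the cover level over the box with pins visible through the holes, at (178,76) and (167,263) in the top crop. Depth puts the underside about 29 mm above the rim, or 15 mm above the pin tips.

```bash
python3 -c "
from workcell import env
print(env.hand_in())"
```

```text
the job is handed in; nothing more can be done
None
```

I lifted the cover straight off the grey box and carried it over the tray with its underside about 230 mm up. It is now held over the white box, and I handed the job in at about 12.7 s.

- **Height:** the plate's underside is about 15 mm above the pin tips. The depth images put the plate top about 35 mm above the rim in both views.
- **Level:** the tool's tilt is about 0°. The top camera's depth gives about 0.1° of tilt. The side camera gives up to 0.9°, which I put down to depth noise without checking further.
- **Alignment:** the estimates disagreed by about 1–2 mm. The hole measurements asked for up to 1.2 mm in x and 2 mm in y, while the arm's own position asked for almost nothing. I settled on a shift of 0.6 mm in x and 0.8 mm in y. I did not re-measure the holes after that shift, but the last top picture shows a pin through each hole where expected.
- **Yaw:** the tool's yaw agrees with the pin line to about 0.1°. The hole measurement read about 0.8° off, probably because the gripper's dark edge skewed one hole.
- **Contact:** the wrist force while hovering was about 1.5 N, roughly the cover's own weight. Nothing on the tray looked disturbed in the picture taken after the carry.

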